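# Raise the drying-screen sash onto its catch

### The job

The clear sash of the drying screen is bolted down. Draw the bolt fully back, then raise the sash past the height mark until its spring catch holds it, without forcing it against the rubber buffer just above, and leave it standing open on the catch by itself. Do not disturb the basin, tin and former bar around it.

Things in the scene. Friction and masses are not known exactly. Their poses are not given: they have to be found in the camera images.
- screen: wooden frame fixed on the bench, 280 wide, 380 high. Origin on the bench under its middle; z up, y along the width, -x is the front, which faces roughly to the robot's left (world +y). Posts 30 wide at y = +-125, front faces at x = -2, header across at z = 335. No sill: below and in front of the sash is free. A bar of formers stands behind it (+x).
- sash: clear panel with a solid wooden bottom rail, 180 long (y), 42 deep (x), 24 high, projecting 41 in front of the panel. Origin: middle of the rail's front lower edge (rail extends 42 in +x, 24 in +z, 90 to either side); axes as the screen's. Slides straight up; push up under the rail, e.g. with shut fingers tilted 45 degrees forward under the front edge. Over 20 N of push damages it.
- sash_way (a point): fixed point on the screen: where the sash's origin is when the sash is down on its stops, 70 above the bench, 36 in front of the screen's origin. The sash's spring counterbalance is a little weak: a push of 2 to 5.5 N lifts it, and let go it sinks back unless the catch holds it.
- mark: small metal height gauge 26 wide and 60 high on the front of the post nearer the robot (y = -125); origin on the face of the plate, at its long black line. The line lies 65 to 88 above the starting height of the rail's lower edge: it differs from screen to screen, so read it.
- bolt (a joint): steel bolt rod, 12 thick, along the screen's y over the rail's end near the robot, locking the sash down. Value: how far it is drawn towards the screen's -y (to the robot), m: 0 shut, 0.045 end of travel; starts at 0 to 0.008. The rail is free from 0.030; drawn fully back means beyond 0.036. Friction about 3 N; it stays where left.
- bolt_knob (a point): centre of the 18 mm ball on the bolt's handle, a 12 mm bar sloping 45 degrees from the rod up and forward: the ball is 36 above and 30 in front (-x of the screen) of the rod's axis. Push it sideways along the screen's -y; 60 mm on its +y side is free down to 20 below the ball (there is a rod guide); the rail top is 45 below the ball's centre.
- basin: blue open basin of yellow formers, 180 wide and 70 high, on the bench in front of the screen, to the robot's left; origin under its centre. Leave it alone.
- tin: open steel tin, 80 wide and 90 high, on the bench in front of the screen, farther off than the basin; origin under its centre. Leave it alone.
- former_bar: wooden bar 45 x 220 x 45 with six upright formers, 145 high in all, behind the screen; origin under its centre. Leave it alone.
- catch_post (a point): front of the post farther from the robot (y = +125), 190 up. Near it, height not measured: a spring pawl, over it a rubber buffer. A peg on the rail's end passes the pawl (about 1 N more); held by it the rail's lower edge is 4 to 34 above the mark line. The buffer touches 2 higher, yielding 0.13 mm per N for 5 mm: find it by feel (some 8 N more push), then lower away; the sash sinks onto the pawl.

How it is judged:
On the way, in this order (a step that is already met when the one before it is completed fails the run):
1. the bolt is drawn fully back (value of joint bolt above 0.036 m), for 0.1 s.
2. the sash's lower edge has been raised past the mark line (z of sash in the frame of mark above 0.002 m), for 0.1 s.
At the end, for the whole second after the job is handed in: The sash stands still by itself on its catch, its lower edge 2 to 38 mm above the mark line, the bolt still drawn back beyond 34 mm (z of sash in the frame of mark between 0.002 and 0.038 m and linear speed of sash below 0.01 m/s and value of joint bolt above 0.034 m); the robot touches nothing.
It fails at once if the robot pushes on the sash with more than 20 N (contact force between any of the fingers, the arm and sash above 20 N).
It fails at once if basin, tin or former bar moved by more than 20 mm (distance of any of basin, tin, former_bar from where it was at the start of the episode above 0.02 m).
It also fails if it takes over 56 s, if anything falls off the work surface, if the arm or the gripper's body presses on something with over 40 N, if the wrist force passes 120 N, or if a joint passes its speed limit or range.

### The arm

A 7-joint arm with a two-finger parallel gripper is mounted at the origin on the work surface. World frame = base frame: x ahead of the robot, y to its left, z up, the work surface at z = 0. Lengths are in m, angles in rad, forces in N, time in s.
With the tool pointing down it reaches from about 0.4 to 0.85 m from the base axis. Payload 10.4 kg.
Tool frame: the origin (TCP) lies midway between the tips of the shut fingers; the grasp point (between the pads) lies 19 mm behind it; x points along the fingers, z is the direction in which the jaws open and shut, and the axes are right-handed (so a half turn about x gives the same grasp; the last joint's range is limited). The gripper opens to 87 mm and grips with 3 to 60 N. Pads are 19 mm wide; open, the fingers measure 117 mm over their backs; the gripper's body (75 mm by 190 mm) begins 51 mm behind the grasp point.
Start: joints at [1.193, 0.332, -0.065, 1.46, 0.022, 1.35, -0.088], TCP at [0.217, -0.586, 0.223] pointing down, gripper open.
Joint ranges: [-2.6, 2.6], [-0.5, 2.12], [-1.47, 1.34], [0.16, 2.42], [-1.27, 4.41], [0.06, 2.06], [-2.6, 2.6]. Speed limits (rad/s): [2.22, 2.22, 2.79, 2.79, 3.14, 3.14, 3.14].

### API

Orientations are given as a unit quaternion [x, y, z, w].
In Python, from bench import read_state, camera, camera_params, close_job gives the robot as it stands.
- The arm moves only by the tool arm_command, never from a script. Its argument "targets" is a list of rows, each a list of 7 numbers: the closure in counts, from 0 (fully open) to 255 (shut), then the shift along the tool's x, y, z in mm, then the turn, a rotation vector about the tool's x, y, z in rad. A call has 1 to 10 rows; each row is the pose to reach, as a shift and turn from the pose commanded when the call began, along the tool's axes at that moment; what a row does not reach only later rows make up. A row lasts 1/10 s, in which the tool goes at most 50 mm and 8.59 degrees, less where a joint would pass 70% of its speed; a pose out of reach is approached as far as the arm can. A call with a gripper value outside its range is refused whole. The fingers move at their own pace and stop on an object; "newtons" is the grip in N (left out, the last holds). Time passes only in rows, so rows that repeat a pose let the fingers close. It gives the time, the measured TCP pose, the force and the opening at its end, in the units of the state.
- read_state(): the state, without advancing time (a new reading comes with each control period).
- camera(name): name is "scene" or "top" or "wrist"; returns the picture (400x640x3 uint8, red, green, blue); there is no depth.
- camera_params(name): a dict with "intrinsics" (3x3 intrinsics, pixels), "dist" ([k1, k2, p1, p2, k3] as OpenCV has them; the pictures are not rectified), "xyz" and "orientation" of the camera in the world; the wrist camera has in their place "mount" (4x4, takes a point from camera to tool coordinates, whose origin is the TCP and whose axes are the tool frame's). Camera axes: x right, y down, z forward; pixel columns grow to the right and rows downward; lengths in m; the calibration is good to about 2 mm. A picture is of the moment at which its call begins: read the wrist's pose just before it. camera_params takes no time and is no camera call.
- close_job(): hands the job in, once; it reports no verdict.
The state is a dict: "time": time; "joint_positions": joint angles; "joint_vel": joint speeds; "joint_torque": joint torques, N m; "ee_pos": TCP position; "eef_rot": TCP orientation; "ft_force": force on the tool from outside, world axes, zero at the start; "torque": the same for the moment, N m; "width": finger opening in m.
Only numpy, scipy, OpenCV 4.12 (cv2) and the standard library are available. Lean on these libraries where they do the work, as an engineer would, in place of code of your own. Each camera call takes 0.05 s, during which the arm holds its last target.

## Working session

There is one attempt and no reset: what is moved stays moved. The work goes in short steps, Python scripts to look and compute and a tool call to move; the robot and the scene stay as the last step left them, time stands still between calls to the robot, and variables do not carry over. Pictures are saved under pics/ and viewed, and the job is handed in when it is done.

Besides the shell and the picture viewer there is one more tool, called after "Request:" as a command line: name --pt "numbers of a row" for each row, then --argument value for the rest. arm_command: Moves the arm, as the interface text tells. Its arguments: {"type":"object","properties":{"targets":{"type":"array"},"newtons":{"type":"number"}},"required":["targets"]}

```bash
mkdir -p pics; ls
python3 - <<'E'
from bench import *
import cv2
s=read_state(); print({k:s[k] for k in ('time','ee_pos','eef_rot','ft_force','width')})
for n in ('scene','top'):
    cv2.imwrite(f'pics/{n}0.png',camera(n)[:,:,::-1]); print(camera_params(n))
print(camera_params('wrist'))
E
```

```text
pics
{'time': 0.0, 'ee_pos': array([ 0.21695206, -0.58570428,  0.22169742]), 'eef_rot': array([ 0.40419468,  0.58085208, -0.40363925,  0.57992488]), 'ft_force': array([-0.14933408,  0.75048559,  0.32927139]), 'width': 0.08727938769297033}
{'intrinsics': array([[470.50841358,   0.        , 320.95882833],
       [  0.        , 470.50841358, 191.10193823],
       [  0.        ,   0.        ,   1.        ]]), 'dist': array([-0.04303386,  0.        ,  0.        ,  0.        ,  0.        ]), 'xyz': array([0.99436946, 0.79009507, 0.69201635]), 'orientation': array([ 0.22259017,  0.84698861, -0.46926433, -0.11337948])}
{'intrinsics': array([[436.27111292,   0.        , 325.35460677],
       [  0.        , 436.27111292, 195.50619867],
       [  0.        ,   0.        ,   1.        ]]), 'dist': array([-0.07259606,  0.        ,  0.        ,  0.        ,  0.        ]), 'xyz': array([0.4499488 , 0.03460354, 1.18165007]), 'orientation': array([ 0.71266905, -0.69707896,  0.05615062, -0.05505315])}
{'intrinsics': array([[333.86725371,   0.        , 323.16180702],
       [  0.        , 333.86725371, 200.19155136],
       [  0.        ,   0.        ,   1.        ]]), 'dist': array([-0.00043065,  0.        ,  0.        ,  0.        ,  0.        ]), 'mount': array([[ 7.49231035e-04, -2.89962623e-01,  9.57037677e-01,
        -1.62505845e-01],
       [ 7.36701872e-05, -9.57037927e-01, -2.89962756e-01,
         7.95871365e-02],
       [ 9.99999717e-01,  2.87754241e-04, -6.95680916e-04,
         6.39762066e-05],
       [ 0.00000000e+00,  0.00000000e+00,  0.00000000e+00,
         1.00000000e+00]])}
```

View pics/scene0.png

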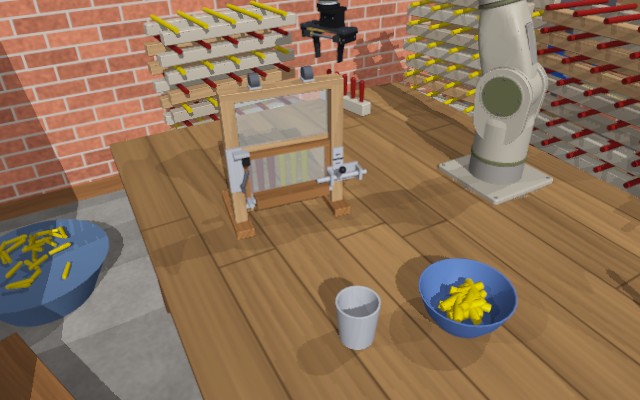

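View pics/top0.png

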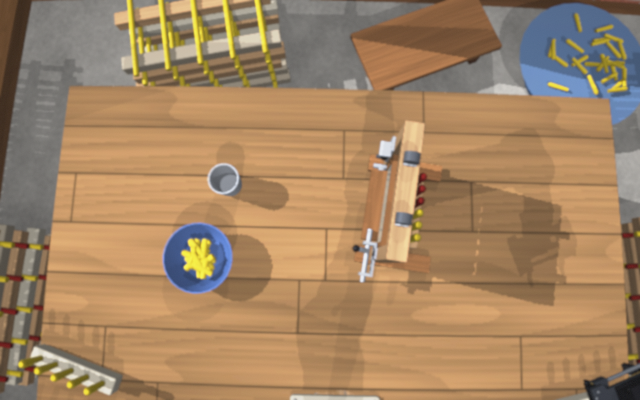

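Run:
```python
import cv2
a=cv2.imread('pics/scene0.png');
cv2.imwrite('pics/sc.png',cv2.resize(a[110:310,200:460],None,fx=3,fy=3,interpolation=2))
a=cv2.imread('pics/top0.png');
cv2.imwrite('pics/tc.png',cv2.resize(a[150:350,220:480],None,fx=3,fy=3,interpolation=2))
```

```text
(no output)
```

View pics/sc.png

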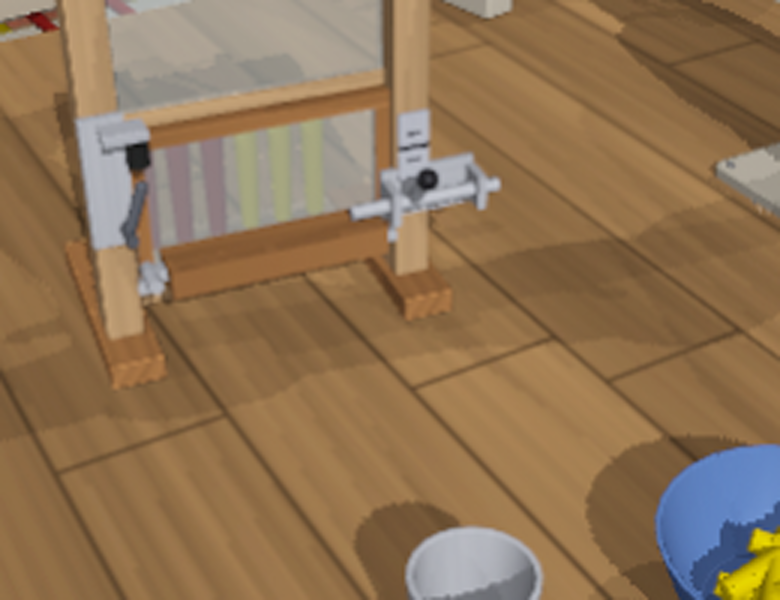

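View pics/tc.png

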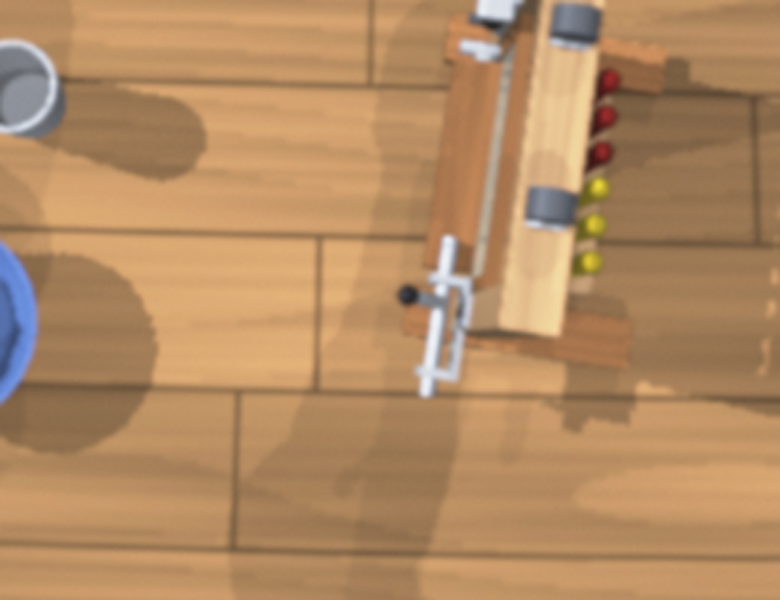

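Run:
```python
import cv2
a=cv2.imread('pics/scene0.png');
cv2.imwrite('pics/sc2.png',cv2.resize(a[60:160,210:350],None,fx=5.5,fy=5.5,interpolation=2))
cv2.imwrite('pics/sc3.png',cv2.resize(a[140:220,310:370],None,fx=7.5,fy=7.5,interpolation=2))
cv2.imwrite('pics/sc4.png',cv2.resize(a[140:220,220:290],None,fx=7.5,fy=7.5,interpolation=2))
a=cv2.imread('pics/top0.png');
cv2.imwrite('pics/tc2.png',cv2.resize(a[115:285,350:450],None,fx=3.5,fy=3.5,interpolation=2))
```

```text
(no output)
```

View pics/sc2.png

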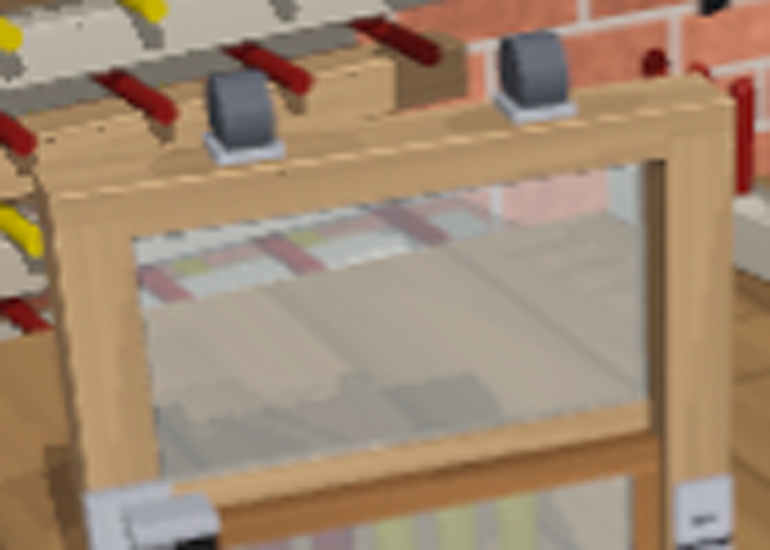

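View pics/sc3.png

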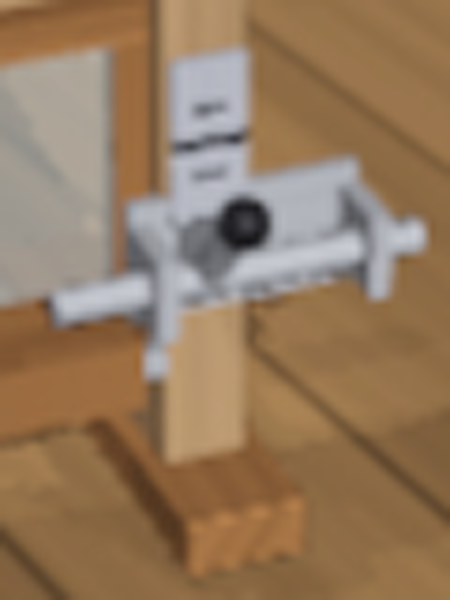

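View pics/sc4.png

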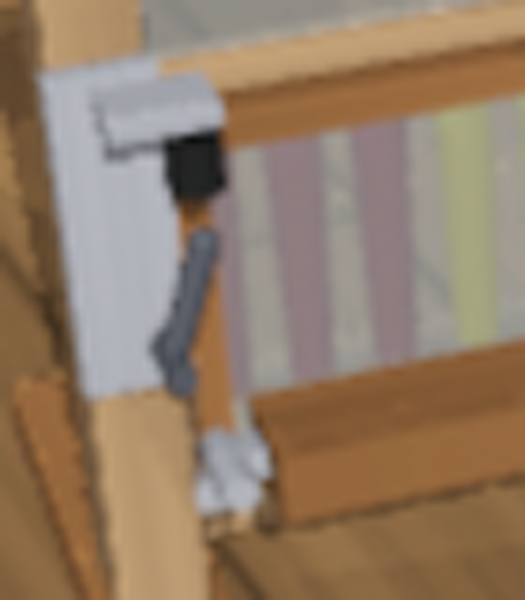

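View pics/tc2.png

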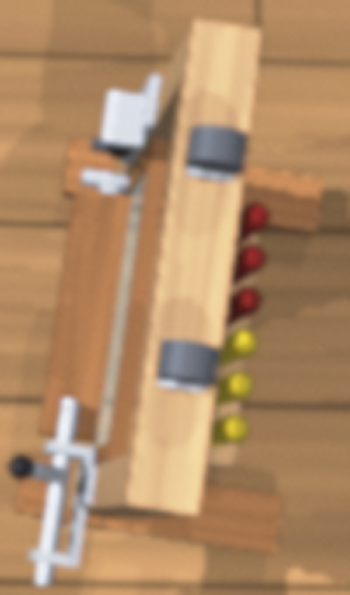

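```bash
cat > h.py <<'E'
import numpy as np, cv2
from scipy.spatial.transform import Rotation as R
from scipy.optimize import least_squares
from bench import *
def cam(name,state=None):
    p=camera_params(name)
    if name=='wrist':
        T=np.eye(4);T[:3,:3]=R.from_quat(state['eef_rot']).as_matrix();T[:3,3]=state['ee_pos'];T=T@p['mount'];return p,T[:3,:3],T[:3,3]
    return p,R.from_quat(p['orientation']).as_matrix(),p['xyz']
def proj(c,X):
    p,M,t=c; Xc=(np.atleast_2d(X)-t)@M
    return cv2.projectPoints(Xc,np.zeros(3),np.zeros(3),p['intrinsics'],p['dist'])[0][:,0]
def S(q,P):
    c,s=np.cos(q[2]),np.sin(q[2]); P=np.atleast_2d(P).astype(float)/1000
    return P@np.array([[c,-s,0],[s,c,0],[0,0,1]]).T+[q[0],q[1],0]
E
python3 - <<'E'
from h import *
sc,tp=cam('scene'),cam('top')
def res(q,full=False):
    s=S(q,[(-2,140,380),(-2,-140,380),(-36,90,70),(-36,90,94),(-3.5,-125,q[3]*1000)])
    r=[proj(sc,s)-[(219.1,95.5),(343.3,78.2),(257.6,209.6),(256.7,198.7),(338.1,158.9)]]
    t=S(q,[(-2,140,380),(-2,-140,380)])
    r.append(proj(tp,t)-[(404.3,120.7),(386.6,259.9)])
    b=q[4:7]
    r.append(proj(sc,b)-[(342.4,169.6)]);r.append(proj(tp,b)-[(355.7,248.1)])
    return np.vstack(r) if full else np.vstack(r).ravel()
q=least_squares(res,[.45,-.15,-1.57,.15,.35,0,.14],x_scale=.1).x
print(q.round(4)); print(res(q,True).round(1))
c,s=np.cos(q[2]),np.sin(q[2]);d=q[4:6]-q[:2];print('ball in screen',c*d[0]+s*d[1],-s*d[0]+c*d[1],q[6])
np.save('q.npy',q)
E
```

```text
[ 0.5999 -0.0962 -1.7039  0.147   0.4897 -0.0396  0.1389]
[[ -1.5 -14.5]
 [  2.  -14.8]
 [  1.7   1.8]
 [  1.7   4.1]
 [  0.8   0. ]
 [ -0.6  -6.3]
 [ -2.1  -0.4]
 [ -0.4  -0. ]
 [ -0.2   0.3]]
ball in screen -0.041492968186772866 -0.11676642776059634 0.1389114892380411
```

Run:
```python
from h import *
sc,tp=cam('scene'),cam('top')
def res(q,full=False):
    H=q[7]*1000
    s=S(q,[(-2,140,H),(-2,-140,H),(-36,90,70),(-36,90,94),(-3.5,-125,q[3]*1000)])
    r=[proj(sc,s)-[(219.1,95.5),(343.3,78.2),(257.6,209.6),(256.7,198.7),(338.1,158.9)]]
    t=S(q,[(-2,140,H),(-2,-140,H)])
    r.append(proj(tp,t)-[(404.3,120.7),(386.6,259.9)])
    b=q[4:7]
    r.append(proj(sc,b)-[(342.4,169.6)]);r.append(proj(tp,b)-[(355.7,248.1)])
    return np.vstack(r) if full else np.vstack(r).ravel()
q=least_squares(res,[.45,-.15,-1.57,.15,.35,0,.14,.35],x_scale=.1).x
print(q.round(4)); print(res(q,True).round(1))
c,s=np.cos(q[2]),np.sin(q[2]);d=q[4:6]-q[:2];print('ball in screen',c*d[0]+s*d[1],-s*d[0]+c*d[1],q[6])
np.save('q.npy',q)
st=read_state();M=R.from_quat(st['eef_rot']).as_matrix();print(M.round(3))
```

```text
[ 0.5991 -0.1052 -1.7075  0.1428  0.4897 -0.0396  0.1389  0.3449]
[[-0.3  0.6]
 [ 0.1 -0.4]
 [ 0.5 -0.2]
 [ 0.4  2.1]
 [-0.7 -0. ]
 [ 1.   0.1]
 [-0.2  0.3]
 [-0.4 -0. ]
 [-0.2  0.3]]
ball in screen -0.05010420635373405 -0.11731059987178656 0.13891148923795332
[[-0.     0.938  0.347]
 [ 0.001  0.347 -0.938]
 [-1.    -0.    -0.001]]
```

Request:
arm_command --pt "255 -50 0 0 0 0 0" --pt "255 -100 0 0 0 0 0" --pt "255 -150 0 0 0 0 0" --pt "255 -200 0 0 0 0 0" --pt "255 -250 0 0 0 0 0" --pt "255 -250 0 0 -0.15 0 0" --pt "255 -250 0 0 -0.3 0 0" --pt "255 -250 0 0 -0.3 0 0"

```text
time: 0.9
ee_pos: [0.2172, -0.5862, 0.4722]
eef_rot: [0.312, 0.635, -0.312, 0.635]
ft_force: [-0.8, -0.7, 1.2]
width: 0.0309
```

```bash
cat >> h.py <<'E'
q=np.load('q.npy'); xs=np.array([np.cos(q[2]),np.sin(q[2]),0]); ys=np.array([-xs[1],xs[0],0]); zz=np.array([0,0,1.])
def RB(tilt):
    x=np.sin(tilt)*xs-np.cos(tilt)*zz; z=ys; return np.column_stack([x,np.cross(z,x),z])
def go(pos,Rt=None,st=None):
    st=st or read_state(); M=R.from_quat(st['eef_rot']).as_matrix()
    d=M.T@(np.array(pos)-st['ee_pos'])*1000
    print('shift',d.round(1),end=' ')
    if Rt is not None: print('rot',R.from_matrix(M.T@Rt).as_rotvec().round(4))
def show():
    s=read_state();print(round(s['time'],2),s['ee_pos'].round(4),R.from_quat(s['eef_rot']).as_matrix().round(3).tolist(),s['ft_force'].round(2),s['joint_positions'].round(2))
E
python3 - <<'E'
from h import *
show()
go([.47,.10,.47],RB(0))
E
```

```text
0.9 [ 0.2172 -0.5862  0.4722] [[-0.0, 0.792, 0.611], [0.001, 0.611, -0.792], [-1.0, 0.0, -0.0]] [-0.79 -0.71  1.22] [ 1.2   0.36 -0.08  0.91  0.03  1.87  0.21]
shift [   2.5  619.4 -388.7] rot [-7.767e-01 -4.000e-04 -4.000e-04]
```

Request:
arm_command --pt "255 0 41 -26 -0.07 0 0" --pt "255 0 82 -52 -0.14 0 0" --pt "255 0 123 -78 -0.21 0 0" --pt "255 0 164 -104 -0.28 0 0" --pt "255 0 206 -130 -0.35 0 0" --pt "255 0 247 -155 -0.42 0 0" --pt "255 0 288 -181 -0.49 0 0" --pt "255 0 330 -207 -0.56 0 0" --pt "255 0 371 -233 -0.63 0 0" --pt "255 0 412 -259 -0.7 0 0"

```text
time: 1.9
ee_pos: [0.3862, -0.1277, 0.4722]
eef_rot: [0.077, 0.703, -0.077, 0.703]
ft_force: [1.2, -1.1, 0.1]
width: 0.0004
```

Run:
```python
from h import *
show()
go([.47,.10,.47],RB(0))
```

```text
1.9 [ 0.3862 -0.1277  0.4722] [[-0.0, 0.217, 0.976], [-0.0, 0.976, -0.217], [-1.0, -0.0, -0.0]] [ 1.23 -1.1   0.05] [ 0.82 -0.15 -0.51  1.45 -0.07  1.82  0.08]
shift [  2.2 240.4  32.4] rot [-0.082  -0.0003  0.0002]
```

Run:
```python
from h import *
b=q[4:7]; Rt=RB(np.pi/4)
tgt=b+0.045*ys+0.012*Rt[:,0]; print(tgt, tgt-0.15*Rt[:,0])
go(tgt-0.15*Rt[:,0],Rt)
```

```text
[ 0.53310473 -0.05412797  0.13042621] [0.54755854 0.0509486  0.23649223]
shift [235.7 209.4 118.8] rot [-0.0776 -0.0325 -0.7847]
```

Request:
arm_command --pt "255 0 45 25 -0.08 0 0" --pt "255 0 90 50 -0.08 0 0" --pt "255 0 135 75 -0.08 0 0" --pt "255 0 175 95 -0.08 0 -0.1" --pt "255 40 209 119 -0.08 0 -0.24" --pt "255 80 209 119 -0.08 -0.01 -0.38" --pt "255 120 209 119 -0.08 -0.02 -0.52" --pt "255 160 209 119 -0.08 -0.03 -0.66" --pt "255 200 209 119 -0.08 -0.03 -0.785" --pt "255 236 209 119 -0.0776 -0.0325 -0.785"

```text
time: 2.9
ee_pos: [0.5455, 0.0512, 0.2315]
eef_rot: [-0.23, 0.67, -0.314, 0.632]
ft_force: [-0.0, -0.7, -0.2]
width: 0.0007
```

Run:
```python
from h import *
show()
b=q[4:7]; Rt=RB(np.pi/4)
tgt=b+0.045*ys+0.012*Rt[:,0]
go(tgt-0.15*Rt[:,0],Rt)
s=read_state();im=camera('wrist');cv2.imwrite('pics/w1.png',im[:,:,::-1])
c=cam('wrist',s);print(proj(c,[b,S(q,(-3.5,-125,142.8))[0],*S(q,[(-36,90,70),(-36,-90,70)])]))
```

```text
2.9 [0.5455 0.0512 0.2315] [[-0.095, 0.09, 0.991], [-0.705, 0.697, -0.131], [-0.702, -0.712, -0.002]] [-0.02 -0.71 -0.16] [-0.01  0.57 -0.75  1.47  0.86  1.91 -0.93]
shift [-3.5 -3.5  2. ] rot [0.0058 0.0024 0.0066]
[[276.54768218 192.11272964]
 [274.17138607 217.19927153]
 [478.58538262 142.58902772]
 [308.38590869 141.70504686]]
```

View pics/w1.png

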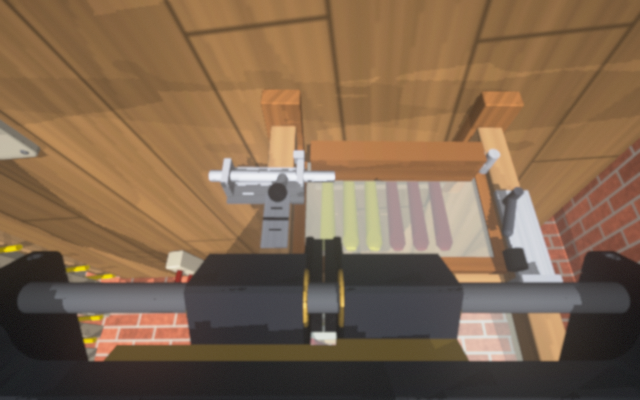

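Request:
arm_command --pt "255 40 -3.5 2 0 0 0" --pt "255 80 -3.5 2 0 0 0" --pt "255 110 -3.5 2 0 0 0" --pt "255 130 -3.5 2 0 0 0" --pt "255 146.5 -3.5 2 0 0 0" --pt "255 146.5 -3.5 2 0 0 0"

```text
time: 3.55
ee_pos: [0.5345, -0.0586, 0.1351]
eef_rot: [-0.225, 0.67, -0.316, 0.633]
ft_force: [0.7, -0.7, 0.4]
width: 0.0005
```

Run:
```python
from h import *
show()
b=q[4:7]; Rt=RB(np.pi/4)
tgt=b+0.045*ys+0.012*Rt[:,0]
go(tgt,Rt)
s=read_state();im=camera('wrist');cv2.imwrite('pics/w2.png',cv2.resize(im[60:320,180:460,::-1],None,fx=2.3,fy=2.3))
```

```text
3.55 [ 0.5345 -0.0586  0.1351] [[-0.097, 0.098, 0.99], [-0.701, 0.699, -0.138], [-0.706, -0.708, 0.001]] [ 0.73 -0.66  0.38] [ 0.16  0.56 -0.71  1.7   0.91  1.66 -0.94]
shift [ 0.3  6.3 -2. ] rot [-0.0016 -0.0005  0.0015]
```

View pics/w2.png

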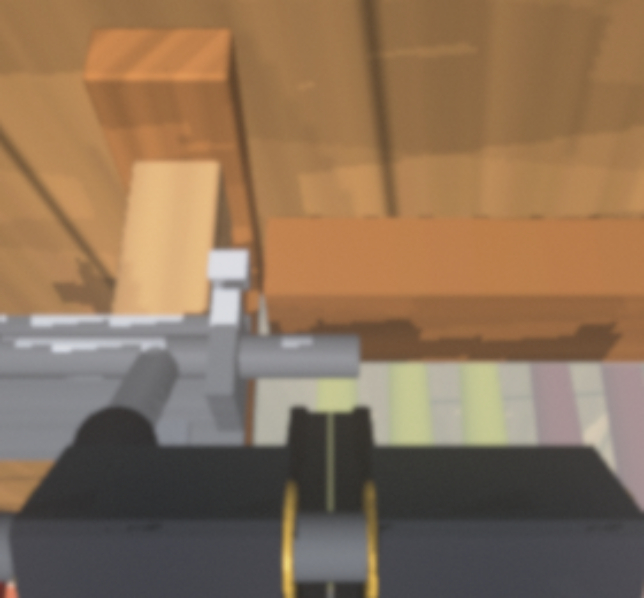

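Request:
arm_command --pt "255 0 6 0 0 0 0" --pt "255 0 6 -8 0 0 0" --pt "255 0 6 -16 0 0 0" --pt "255 0 6 -22 0 0 0" --pt "255 0 6 -27 0 0 0" --pt "255 0 6 -32 0 0 0" --pt "255 0 6 -36 0 0 0" --pt "255 0 6 -40 0 0 0"

```text
time: 4.4
ee_pos: [0.4961, -0.0468, 0.1314]
eef_rot: [-0.226, 0.669, -0.314, 0.634]
ft_force: [3.7, 0.0, 0.8]
width: 0.0003
```

Run:
```python
from h import *
show()
s=read_state();print(s['ft_force']@ys);im=camera('wrist');cv2.imwrite('pics/w3.png',cv2.resize(im[60:320,180:460,::-1],None,fx=2.3,fy=2.3))
```

```text
4.4 [ 0.4961 -0.0468  0.1314] [[-0.093, 0.095, 0.991], [-0.701, 0.701, -0.133], [-0.707, -0.707, 0.001]] [3.67 0.   0.82] [ 0.16  0.5  -0.74  1.79  0.87  1.64 -0.99]
3.634174904723257
```

View pics/w3.png

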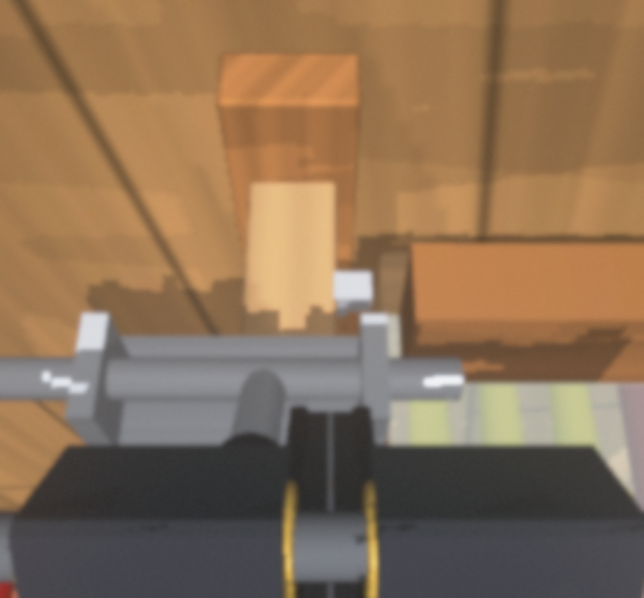

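Request:
arm_command --pt "255 0 0 -4 0 0 0" --pt "255 0 0 -8 0 0 0" --pt "255 0 0 -12 0 0 0" --pt "255 0 0 -15 0 0 0" --pt "255 0 0 -18 0 0 0"

```text
time: 4.95
ee_pos: [0.4779, -0.0445, 0.1312]
eef_rot: [-0.226, 0.67, -0.314, 0.634]
ft_force: [3.3, 2.4, 1.7]
width: 0.0002
```

Request:
arm_command --pt "255 0 0 -2 0 0 0" --pt "255 0 0 -4 0 0 0"

```text
time: 5.15
ee_pos: [0.474, -0.044, 0.1312]
eef_rot: [-0.226, 0.67, -0.314, 0.634]
ft_force: [3.8, 1.6, 1.9]
width: 0.0006
```

Run:
```python
from h import *
show()
s=read_state();print(s['ft_force']@ys, (s['ee_pos']-q[4:7])@ys);im=camera('wrist');cv2.imwrite('pics/w4.png',cv2.resize(im[60:320,180:460,::-1],None,fx=2.3,fy=2.3))
```

```text
5.15 [ 0.474  -0.044   0.1312] [[-0.094, 0.095, 0.991], [-0.701, 0.701, -0.134], [-0.707, -0.707, 0.0]] [3.76 1.65 1.94] [ 0.17  0.47 -0.75  1.84  0.85  1.63 -1.01]
3.497434087235295 -0.014882708549532069
```

View pics/w4.png

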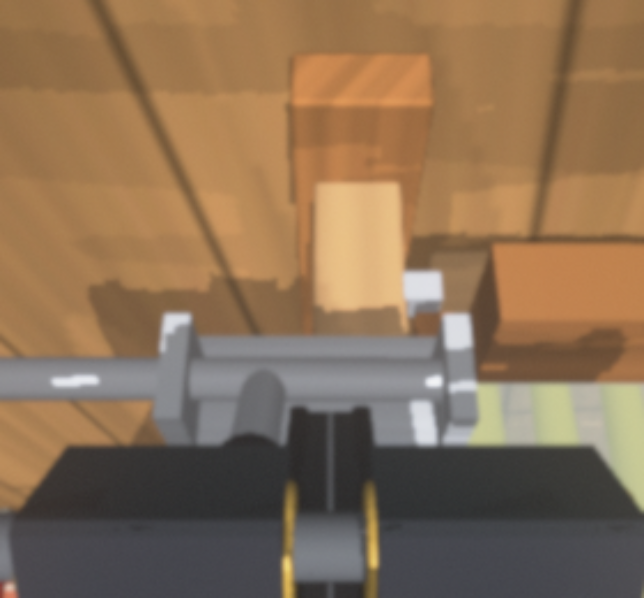

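Request:
arm_command --pt "255 0 0 -2 0 0 0" --pt "255 0 0 -4 0 0 0" --pt "255 0 0 -6 0 0 0"

```text
time: 5.5
ee_pos: [0.4681, -0.0432, 0.1312]
eef_rot: [-0.226, 0.67, -0.314, 0.634]
ft_force: [3.6, 1.8, 1.6]
width: 0.0005
```

Request:
arm_command --pt "255 0 0 -2 0 0 0" --pt "255 0 0 -4 0 0 0"

```text
time: 5.7
ee_pos: [0.4653, -0.0427, 0.1313]
eef_rot: [-0.226, 0.669, -0.314, 0.635]
ft_force: [14.5, -1.4, -2.4]
width: 0.0005
```

Request:
arm_command --pt "255 0 0 -1.5 0 0 0" --pt "255 0 0 -3 0 0 0"

```text
time: 5.9
ee_pos: [0.465, -0.0426, 0.1315]
eef_rot: [-0.226, 0.667, -0.313, 0.637]
ft_force: [27.7, -6.1, -6.9]
width: 0.0004
```

Request:
arm_command --pt "255 0 0 8 0 0 0" --pt "255 0 0 20 0 0 0" --pt "255 -40 0 20 0 0 0" --pt "255 -80 0 20 0 0 0" --pt "255 -120 0 20 0 0 0" --pt "255 -120 0 20 0 0 0"

```text
time: 6.5
ee_pos: [0.4934, 0.0434, 0.2185]
eef_rot: [-0.226, 0.669, -0.312, 0.636]
ft_force: [-0.1, 0.9, -0.2]
width: 0.0002
```

Run:
```python
from h import *
show()
Rt=RB(np.pi/4)
for P in [(-140,0,120),(-75,0,38),(-32,0,38)]: print(P,S(q,P)[0].round(4));go(S(q,P)[0],Rt)
s=read_state();im=camera('wrist');cv2.imwrite('pics/w5.png',im[:,:,::-1])
im=camera('scene');cv2.imwrite('pics/s5.png',cv2.resize(im[110:310,200:460,::-1],None,fx=3,fy=3,interpolation=2))
# basin/tin
tp=cam('top')
for px,z in [((198,258),.07),((223,179),.09)]:
    r=least_squares(lambda v:(proj(tp,np.r_[v,z])-px).ravel(),[.4,.2]).x;print(r,[ (r-q[:2])@xs[:2],(r-q[:2])@ys[:2]])
```

```text
6.5 [0.4934 0.0434 0.2185] [[-0.09, 0.094, 0.992], [-0.699, 0.704, -0.13], [-0.71, -0.704, 0.003]] [-0.08  0.89 -0.17] [ 0.04  0.48 -0.8   1.63  0.79  1.85 -0.99]
(-140, 0, 120) [0.6181 0.0335 0.12  ]
shift [ 65.6  74.2 124.7] rot [ 0.0028  0.0063 -0.0038]
(-75, 0, 38) [ 0.6093 -0.0309  0.038 ]
shift [169.6  85.8 124.1] rot [ 0.0028  0.0063 -0.0038]
(-32, 0, 38) [ 0.6034 -0.0735  0.038 ]
shift [199.9  55.3 123.8] rot [ 0.0028  0.0063 -0.0038]
[0.45852952 0.35464934] [np.float64(-0.43642045959970466), np.float64(-0.2018949578563457)]
[0.66012312 0.29745164] [np.float64(-0.40722785090596386), np.float64(0.005612508228866511)]
```

View pics/w5.png

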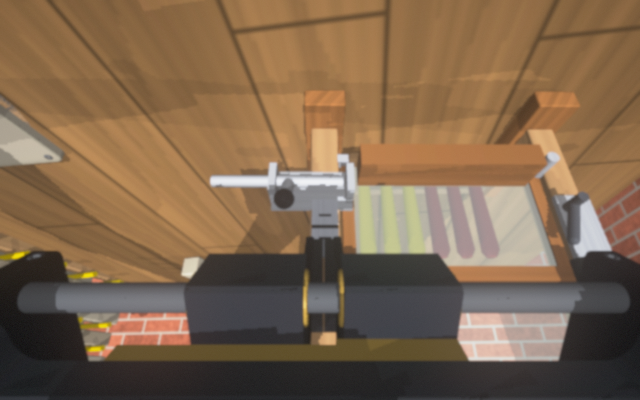

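View pics/s5.png

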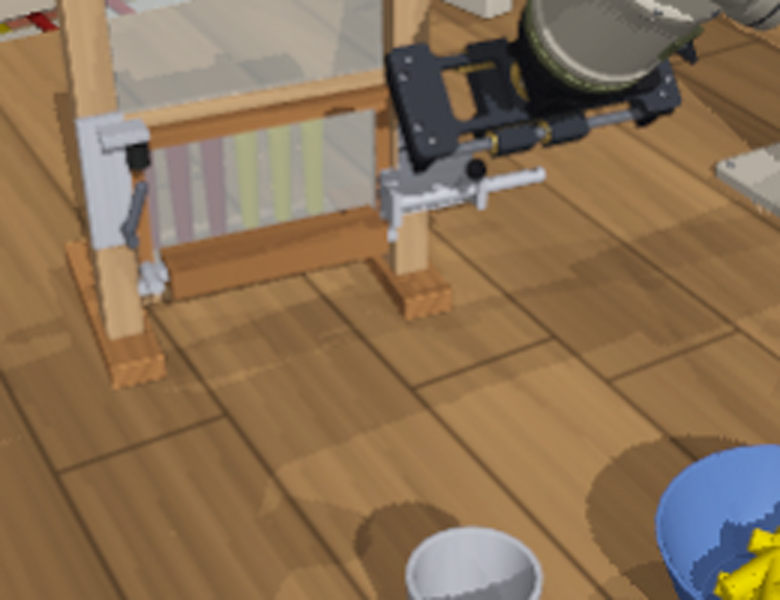

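Request:
arm_command --pt "255 20 25 40 0 0 0" --pt "255 40 50 80 0 0 0" --pt "255 66 74 124 0 0.006 0" --pt "255 66 74 124 0 0.006 0" --pt "255 100 78 124 0 0.006 0" --pt "255 135 82 124 0 0.006 0" --pt "255 169.5 86 124 0 0.006 0" --pt "255 169.5 86 124 0 0.006 0"

```text
time: 7.4
ee_pos: [0.6043, -0.0418, 0.0316]
eef_rot: [-0.226, 0.674, -0.317, 0.628]
ft_force: [0.1, -1.0, -0.1]
width: 0.0004
```

Run:
```python
from h import *
show()
Rt=RB(np.pi/4)
for P in [(-75,0,38),(-32,0,38)]: print(P,S(q,P)[0].round(4));go(S(q,P)[0],Rt)
s=read_state();im=camera('wrist');cv2.imwrite('pics/w6.png',im[:,:,::-1])
print(proj(cam('wrist',s),S(q,[(-36,90,70),(-36,-90,70)])))
```

```text
7.4 [ 0.6043 -0.0418  0.0316] [[-0.109, 0.093, 0.99], [-0.703, 0.697, -0.143], [-0.703, -0.711, -0.011]] [ 0.12 -1.02 -0.1 ] [ 0.07  0.83 -0.63  1.51  1.03  1.64 -0.99]
(-75, 0, 38) [ 0.6093 -0.0309  0.038 ]
shift [-12.7   3.5   3.3] rot [ 0.0029 -0.012   0.0058]
(-32, 0, 38) [ 0.6034 -0.0735  0.038 ]
shift [ 17.8 -26.8   3.6] rot [ 0.0029 -0.012   0.0058]
[[493.31955319 339.3764664 ]
 [167.91668187 336.10769102]]
```

View pics/w6.png

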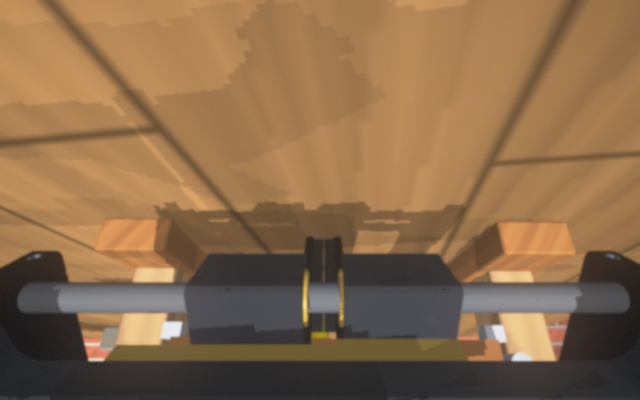

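Request:
arm_command --pt "255 0 0 0 0 0 0" --pt "255 0 0 0 0 0 0"

```text
time: 7.65
ee_pos: [0.6079, -0.0349, 0.0364]
eef_rot: [-0.225, 0.671, -0.314, 0.632]
ft_force: [-0.2, -0.4, 0.1]
width: 0.0009
```

Run:
```python
from h import *
show()
Rt=RB(np.pi/4)
for P in [(-75,0,38),(-32,0,38)]: print(P,S(q,P)[0].round(4));go(S(q,P)[0],Rt)
```

```text
7.65 [ 0.6079 -0.0349  0.0364] [[-0.099, 0.095, 0.991], [-0.7, 0.701, -0.137], [-0.708, -0.706, -0.003]] [-0.2  -0.41  0.08] [ 0.06  0.82 -0.64  1.51  1.03  1.64 -0.99]
(-75, 0, 38) [ 0.6093 -0.0309  0.038 ]
shift [-4.1  1.8  0.8] rot [ 0.0015 -0.0024 -0.0009]
(-32, 0, 38) [ 0.6034 -0.0735  0.038 ]
shift [ 26.3 -28.7   0.8] rot [ 0.0015 -0.0024 -0.0009]
```

Request:
arm_command --pt "255 5 -5 0 0 0 0" --pt "255 10 -11 0 0 0 0" --pt "255 16 -18 0 0 0 0" --pt "255 22 -23 0 0 0 0" --pt "255 24 -27 0.5 0 0 0" --pt "255 26 -28.5 0.5 0 0 0" --pt "255 26 -28.5 0.5 0 0 0" --pt "255 26 -28.5 0.5 0 0 0"

```text
time: 8.45
ee_pos: [0.6027, -0.0739, 0.0371]
eef_rot: [-0.225, 0.672, -0.314, 0.632]
ft_force: [-0.0, -0.0, 0.2]
width: 0.0006
```

Run:
```python
from h import *
show()
Rt=RB(np.pi/4)
go(S(q,(-32,0,38))[0],Rt)
im=camera('scene');cv2.imwrite('pics/s6.png',cv2.resize(im[110:310,200:460,::-1],None,fx=3,fy=3,interpolation=2))
```

```text
8.45 [ 0.6027 -0.0739  0.0371] [[-0.1, 0.094, 0.99], [-0.7, 0.701, -0.137], [-0.707, -0.707, -0.004]] [-0.03 -0.01  0.17] [ 0.12  0.79 -0.63  1.56  1.04  1.6  -0.97]
shift [-0.9 -0.3  0.7] rot [ 0.0019 -0.0037 -0.0001]
```

View pics/s6.png

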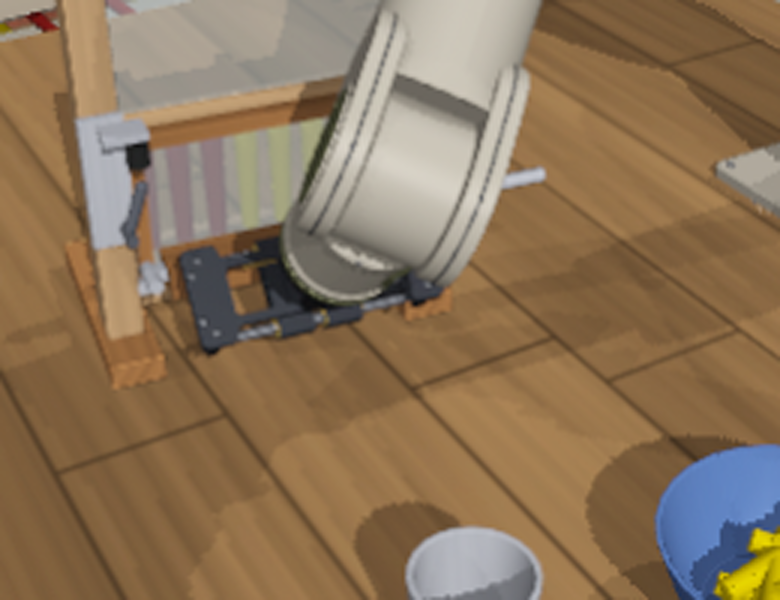

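Request:
arm_command --pt "255 -2.1 -2.1 0 0 0 0" --pt "255 -4.2 -4.2 0 0 0 0" --pt "255 -6.4 -6.4 0 0 0 0" --pt "255 -8.5 -8.5 0 0 0 0" --pt "255 -9.9 -9.9 0 0 0 0" --pt "255 -11.3 -11.3 0 0 0 0" --pt "255 -12.7 -12.7 0 0 0 0"

```text
time: 9.2
ee_pos: [0.6028, -0.074, 0.0551]
eef_rot: [-0.225, 0.672, -0.314, 0.632]
ft_force: [1.7, 0.8, -3.7]
width: 0.0006
```

Request:
arm_command --pt "255 -1.4 -1.4 0 0 0 0" --pt "255 -2.8 -2.8 0 0 0 0" --pt "255 -4.2 -4.2 0 0 0 0" --pt "255 -5.6 -5.6 0 0 0 0"

```text
time: 9.6
ee_pos: [0.6028, -0.0741, 0.0632]
eef_rot: [-0.225, 0.672, -0.314, 0.632]
ft_force: [1.4, 1.7, -3.5]
width: 0.0007
```

Request:
arm_command --pt "255 -2.5 -2.5 0 0 0 0" --pt "255 -5 -5 0 0 0 0" --pt "255 -7.5 -7.5 0 0 0 0" --pt "255 -10 -10 0 0 0 0" --pt "255 -12.5 -12.5 0 0 0 0" --pt "255 -15 -15 0 0 0 0" --pt "255 -17.5 -17.5 0 0 0 0" --pt "255 -20 -20 0 0 0 0" --pt "255 -22 -22 0 0 0 0" --pt "255 -24 -24 0 0 0 0"

```text
time: 10.6
ee_pos: [0.6029, -0.0742, 0.0972]
eef_rot: [-0.225, 0.672, -0.314, 0.632]
ft_force: [-0.5, 3.0, -4.0]
width: 0.0004
```

Run:
```python
from h import *
show()
im=camera('scene');cv2.imwrite('pics/s7.png',cv2.resize(im[120:230,215:305,::-1],None,fx=5.4,fy=5.4,interpolation=2))
w=cv2.imread('pics/w5.png');cv2.imwrite('pics/w5c.png',cv2.resize(w[130:280,460:640],None,fx=4,fy=4,interpolation=2))
im=camera('wrist');cv2.imwrite('pics/w7.png',im[:,:,::-1])
```

```text
10.6 [ 0.6029 -0.0742  0.0972] [[-0.1, 0.095, 0.99], [-0.7, 0.701, -0.138], [-0.707, -0.707, -0.004]] [-0.46  3.   -3.97] [ 0.14  0.71 -0.66  1.54  1.    1.65 -0.9 ]
```

View pics/s7.png

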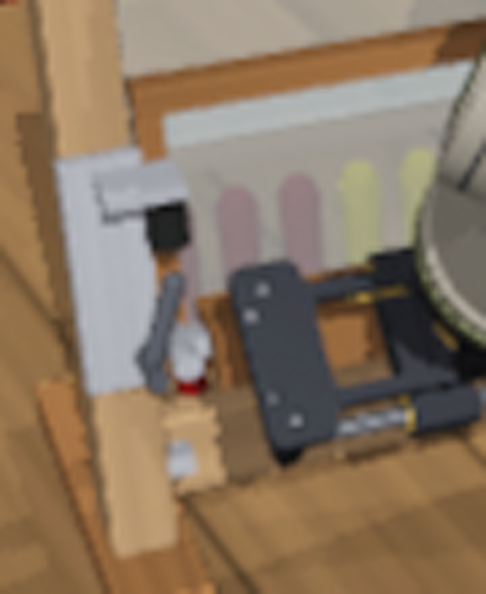

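View pics/w5c.png

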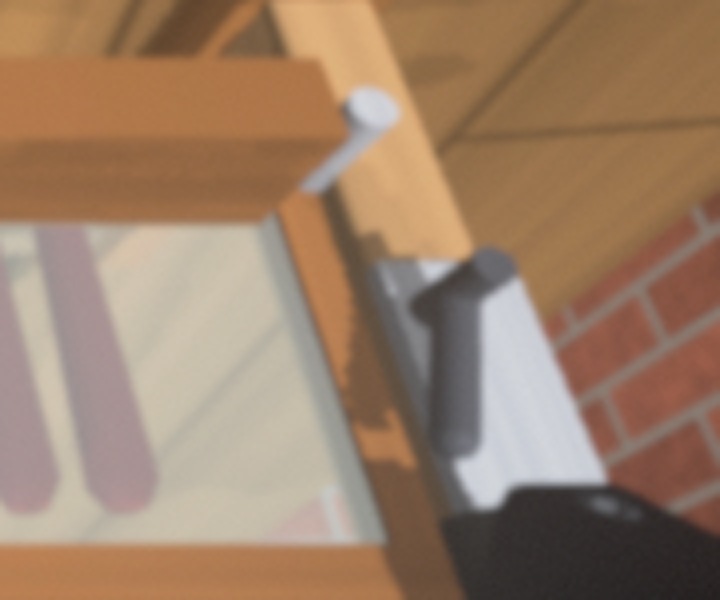

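View pics/w7.png

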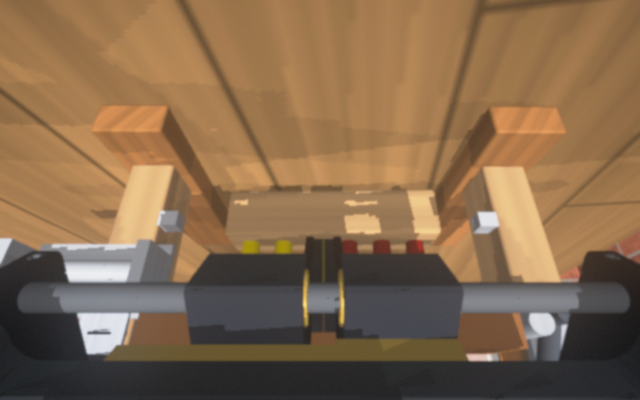

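Request:
arm_command --pt "255 -2.5 -2.5 0 0 0 0" --pt "255 -5 -5 0 0 0 0" --pt "255 -7.5 -7.5 0 0 0 0" --pt "255 -10 -10 0 0 0 0" --pt "255 -12 -12 0 0 0 0" --pt "255 -14 -14 0 0 0 0" --pt "255 -16 -16 0 0 0 0" --pt "255 -17 -17 0 0 0 0" --pt "255 -17 -17 0 0 0 0"

```text
time: 11.6
ee_pos: [0.603, -0.0743, 0.1215]
eef_rot: [-0.225, 0.672, -0.315, 0.632]
ft_force: [-1.1, 3.7, -2.8]
width: 0.0007
```

Run:
```python
from h import *
show()
im=camera('scene');cv2.imwrite('pics/s8.png',cv2.resize(im[120:230,215:305,::-1],None,fx=5.4,fy=5.4,interpolation=2))
```

```text
11.6 [ 0.603  -0.0743  0.1215] [[-0.1, 0.095, 0.99], [-0.7, 0.7, -0.138], [-0.707, -0.707, -0.004]] [-1.13  3.72 -2.8 ] [ 0.14  0.68 -0.66  1.53  0.99  1.68 -0.87]
```

View pics/s8.png

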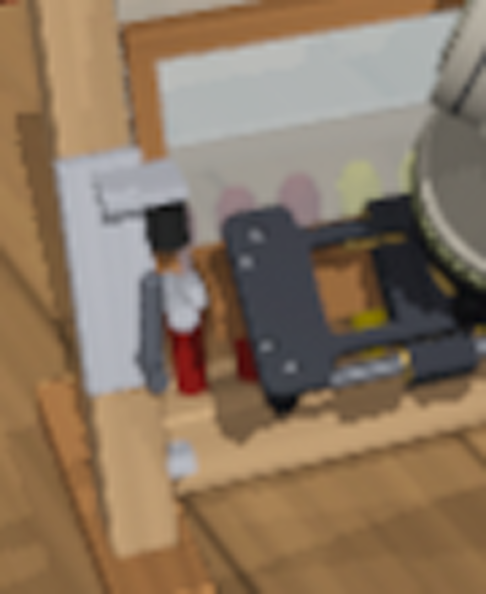

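Request:
arm_command --pt "255 -1 -1 0 0 0 0" --pt "255 -2 -2 0 0 0 0" --pt "255 -2 -2 0 0 0 0"

```text
time: 11.95
ee_pos: [0.603, -0.0742, 0.124]
eef_rot: [-0.225, 0.672, -0.315, 0.632]
ft_force: [-2.3, 2.7, -3.2]
width: 0.0004
```

Request:
arm_command --pt "255 -0.7 -0.7 0 0 0 0" --pt "255 -1.4 -1.4 0 0 0 0" --pt "255 -1.4 -1.4 0 0 0 0"

```text
time: 12.25
ee_pos: [0.603, -0.0743, 0.126]
eef_rot: [-0.225, 0.672, -0.315, 0.632]
ft_force: [-1.8, 2.9, -4.1]
width: 0.0008
```

Request:
arm_command --pt "255 -0.5 -0.5 0 0 0 0" --pt "255 -1 -1 0 0 0 0" --pt "255 -1 -1 0 0 0 0"

```text
time: 12.55
ee_pos: [0.603, -0.0742, 0.1274]
eef_rot: [-0.225, 0.672, -0.315, 0.632]
ft_force: [-2.7, 2.4, -4.0]
width: 0.0004
```

Request:
arm_command --pt "255 -0.35 -0.35 0 0 0 0" --pt "255 -0.7 -0.7 0 0 0 0" --pt "255 -0.7 -0.7 0 0 0 0"

```text
time: 12.85
ee_pos: [0.603, -0.0742, 0.1284]
eef_rot: [-0.225, 0.672, -0.315, 0.632]
ft_force: [-2.3, 3.0, -3.9]
width: 0.0003
```

Request:
arm_command --pt "255 -0.35 -0.35 0 0 0 0" --pt "255 -0.7 -0.7 0 0 0 0" --pt "255 -0.7 -0.7 0 0 0 0"

```text
time: 13.15
ee_pos: [0.6031, -0.0742, 0.1294]
eef_rot: [-0.225, 0.672, -0.315, 0.632]
ft_force: [-2.1, 3.6, -3.5]
width: 0.0003
```

Run:
```python
from h import *
show()
im=camera('scene');cv2.imwrite('pics/s9.png',cv2.resize(im[135:200,220:275,::-1],None,fx=9,fy=9,interpolation=2))
```

```text
13.15 [ 0.6031 -0.0742  0.1294] [[-0.1, 0.095, 0.99], [-0.7, 0.701, -0.138], [-0.707, -0.707, -0.004]] [-2.06  3.6  -3.48] [ 0.14  0.67 -0.67  1.52  0.99  1.69 -0.86]
```

View pics/s9.png

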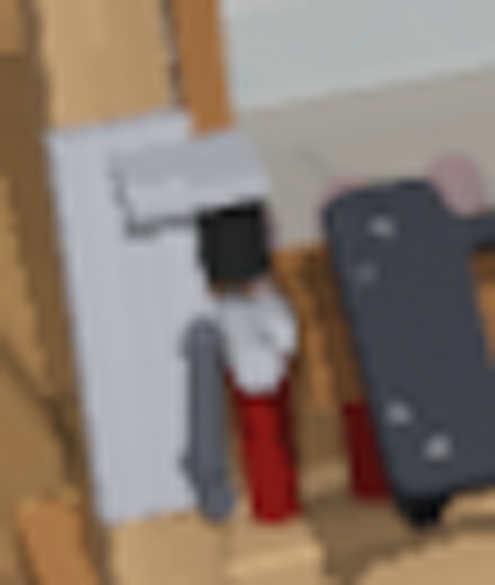

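Request:
arm_command --pt "255 -0.35 -0.35 0 0 0 0" --pt "255 -0.7 -0.7 0 0 0 0" --pt "255 -0.7 -0.7 0 0 0 0"

```text
time: 13.5
ee_pos: [0.6031, -0.0743, 0.1303]
eef_rot: [-0.225, 0.672, -0.315, 0.632]
ft_force: [-2.1, 3.2, -3.0]
width: 0.0006
```

Request:
arm_command --pt "255 -0.35 -0.35 0 0 0 0" --pt "255 -0.7 -0.7 0 0 0 0" --pt "255 -0.7 -0.7 0 0 0 0"

```text
time: 13.8
ee_pos: [0.6031, -0.0743, 0.1313]
eef_rot: [-0.225, 0.672, -0.315, 0.632]
ft_force: [-2.7, 3.0, -3.3]
width: 0.0005
```

Request:
arm_command --pt "255 -0.35 -0.35 0 0 0 0" --pt "255 -0.7 -0.7 0 0 0 0" --pt "255 -0.7 -0.7 0 0 0 0"

```text
time: 14.1
ee_pos: [0.6031, -0.0743, 0.1323]
eef_rot: [-0.225, 0.672, -0.315, 0.632]
ft_force: [-2.0, 3.2, -2.9]
width: 0.0004
```

Request:
arm_command --pt "255 -0.35 -0.35 0 0 0 0" --pt "255 -0.7 -0.7 0 0 0 0" --pt "255 -0.7 -0.7 0 0 0 0"

```text
time: 14.4
ee_pos: [0.6031, -0.0743, 0.1334]
eef_rot: [-0.225, 0.672, -0.315, 0.632]
ft_force: [-2.2, 3.7, -3.4]
width: 0.0006
```

Request:
arm_command --pt "255 -0.5 -0.5 0 0 0 0" --pt "255 -0.9 -0.9 0 0 0 0" --pt "255 -0.9 -0.9 0 0 0 0"

```text
time: 14.7
ee_pos: [0.6031, -0.0743, 0.1346]
eef_rot: [-0.225, 0.672, -0.315, 0.632]
ft_force: [-3.3, 2.6, -3.5]
width: 0.0009
```

Run:
```python
from h import *
show()
im=camera('scene');cv2.imwrite('pics/s10.png',cv2.resize(im[135:200,220:275,::-1],None,fx=9,fy=9,interpolation=2))
```

```text
14.7 [ 0.6031 -0.0743  0.1346] [[-0.1, 0.095, 0.99], [-0.7, 0.701, -0.138], [-0.707, -0.707, -0.004]] [-3.29  2.61 -3.53] [ 0.15  0.67 -0.67  1.52  0.99  1.69 -0.85]
```

View pics/s10.png

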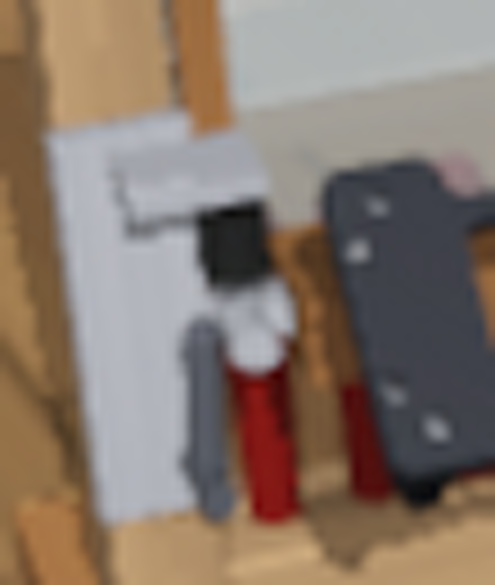

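Request:
arm_command --pt "255 -0.5 -0.5 0 0 0 0" --pt "255 -0.9 -0.9 0 0 0 0" --pt "255 -0.9 -0.9 0 0 0 0"

```text
time: 15.05
ee_pos: [0.6031, -0.0743, 0.1359]
eef_rot: [-0.225, 0.672, -0.315, 0.632]
ft_force: [-3.2, 3.6, -1.9]
width: 0.0004
```

Request:
arm_command --pt "255 -0.5 -0.5 0 0 0 0" --pt "255 -0.9 -0.9 0 0 0 0" --pt "255 -0.9 -0.9 0 0 0 0"

```text
time: 15.35
ee_pos: [0.6031, -0.0743, 0.1372]
eef_rot: [-0.225, 0.672, -0.315, 0.632]
ft_force: [-1.6, 2.3, -2.0]
width: 0.0007
```

Run:
```python
from h import *
show()
im=camera('scene');cv2.imwrite('pics/s11.png',cv2.resize(im[135:200,220:275,::-1],None,fx=9,fy=9,interpolation=2))
```

```text
15.35 [ 0.6031 -0.0743  0.1372] [[-0.1, 0.095, 0.99], [-0.7, 0.701, -0.138], [-0.707, -0.707, -0.004]] [-1.56  2.3  -1.99] [ 0.15  0.66 -0.67  1.52  0.98  1.7  -0.85]
```

View pics/s11.png

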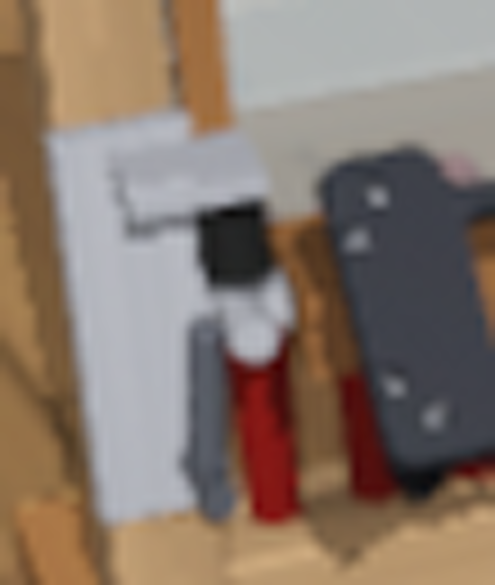

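Request:
arm_command --pt "255 -0.5 -0.5 0 0 0 0" --pt "255 -0.9 -0.9 0 0 0 0" --pt "255 -0.9 -0.9 0 0 0 0"

```text
time: 15.7
ee_pos: [0.6031, -0.0743, 0.1384]
eef_rot: [-0.225, 0.672, -0.315, 0.632]
ft_force: [-1.9, 4.0, -1.7]
width: -0.0001
```

Request:
arm_command --pt "255 -0.5 -0.5 0 0 0 0" --pt "255 -0.9 -0.9 0 0 0 0" --pt "255 -0.9 -0.9 0 0 0 0"

```text
time: 16.0
ee_pos: [0.6031, -0.0743, 0.1398]
eef_rot: [-0.225, 0.672, -0.315, 0.632]
ft_force: [-2.4, 3.2, -1.5]
width: 0.0003
```

Request:
arm_command --pt "255 -0.5 -0.5 0 0 0 0" --pt "255 -0.9 -0.9 0 0 0 0" --pt "255 -0.9 -0.9 0 0 0 0"

```text
time: 16.3
ee_pos: [0.6031, -0.0743, 0.1409]
eef_rot: [-0.225, 0.672, -0.315, 0.632]
ft_force: [-2.8, 3.2, -2.6]
width: 0.0002
```

Request:
arm_command --pt "255 -0.5 -0.5 0 0 0 0" --pt "255 -0.9 -0.9 0 0 0 0" --pt "255 -0.9 -0.9 0 0 0 0"

```text
time: 16.6
ee_pos: [0.6031, -0.0742, 0.1422]
eef_rot: [-0.225, 0.672, -0.315, 0.632]
ft_force: [-2.1, 2.9, -2.2]
width: 0.0005
```

Run:
```python
from h import *
show()
im=camera('scene');cv2.imwrite('pics/s12.png',cv2.resize(im[135:200,220:275,::-1],None,fx=9,fy=9,interpolation=2))
im=camera('wrist');cv2.imwrite('pics/w12.png',im[:,:,::-1])
```

```text
16.6 [ 0.6031 -0.0742  0.1422] [[-0.1, 0.095, 0.99], [-0.7, 0.701, -0.138], [-0.707, -0.707, -0.004]] [-2.13  2.88 -2.23] [ 0.15  0.66 -0.67  1.51  0.98  1.7  -0.84]
```

View pics/s12.png

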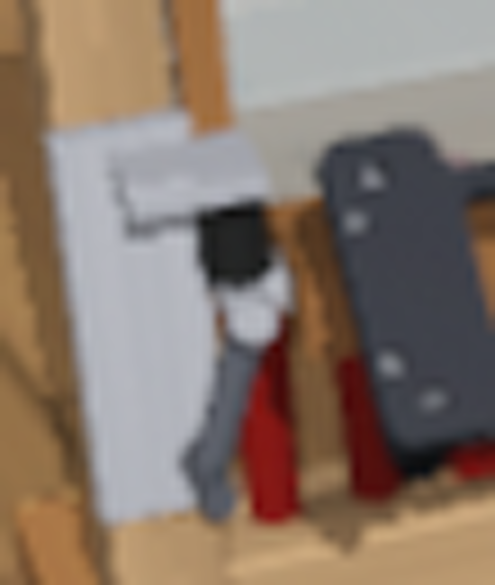

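View pics/w12.png

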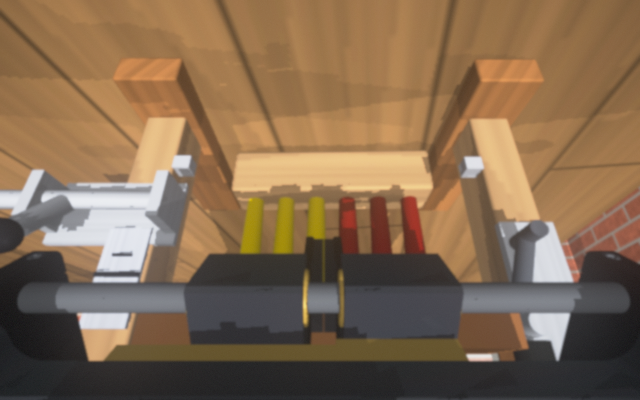

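Request:
arm_command --pt "255 0.5 0.5 0 0 0 0" --pt "255 1 1 0 0 0 0" --pt "255 1.5 1.5 0 0 0 0" --pt "255 2 2 0 0 0 0" --pt "255 2.5 2.5 0 0 0 0" --pt "255 2.5 2.5 0 0 0 0"

```text
time: 17.3
ee_pos: [0.6031, -0.0747, 0.1386]
eef_rot: [-0.225, 0.672, -0.315, 0.632]
ft_force: [-0.5, -0.3, -0.2]
width: 0.0006
```

Run:
```python
from h import *
show()
im=camera('scene');cv2.imwrite('pics/s13.png',cv2.resize(im[135:200,220:275,::-1],None,fx=9,fy=9,interpolation=2))
```

```text
17.3 [ 0.6031 -0.0747  0.1386] [[-0.1, 0.095, 0.99], [-0.7, 0.7, -0.138], [-0.707, -0.708, -0.004]] [-0.51 -0.35 -0.2 ] [ 0.15  0.66 -0.67  1.52  0.98  1.7  -0.85]
```

View pics/s13.png

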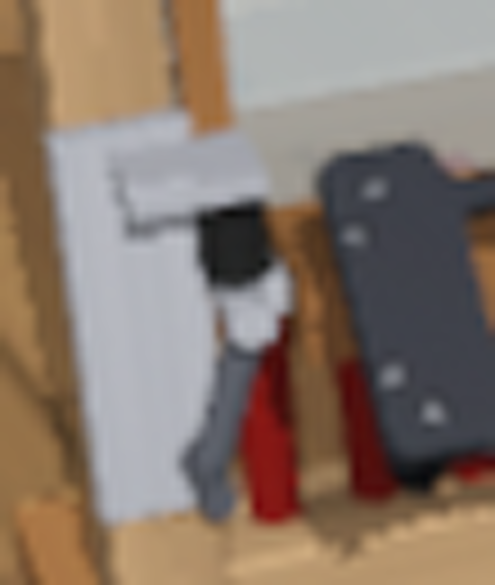

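Request:
arm_command --pt "255 3 3 0 0 0 0" --pt "255 7 7 0 0 0 0" --pt "255 11 11 0 0 0 0" --pt "255 3 19 0 0 0 0" --pt "255 -9 31 0 0 0 0" --pt "255 -24 46 0 0 0 0" --pt "255 -44 66 0 0 0 0" --pt "255 -60 82 0 0 0 0" --pt "255 -70 92 0 0 0 0" --pt "255 -70 92 0 0 0 0"

```text
time: 18.35
ee_pos: [0.6188, 0.0427, 0.1226]
eef_rot: [-0.226, 0.672, -0.313, 0.632]
ft_force: [-0.1, -0.3, -0.6]
width: 0.0005
```

Run:
```python
from h import *
show()
im=camera('scene');cv2.imwrite('pics/s14.png',cv2.resize(im[50:310,200:540,::-1],None,fx=2.3,fy=2.3,interpolation=2))
s=read_state();im=camera('wrist');cv2.imwrite('pics/w14.png',im[:,:,::-1])
for L in (80,88,94): print(L,proj(cam('wrist',s),S(q,[(-36,90,70+L),(-36,-90,70+L)])).tolist())
```

```text
18.35 [0.6188 0.0427 0.1226] [[-0.098, 0.092, 0.991], [-0.699, 0.702, -0.134], [-0.708, -0.706, -0.005]] [-0.07 -0.35 -0.63] [-0.04  0.79 -0.68  1.36  0.97  1.81 -0.95]
80 [[437.9388400992819, 334.601873574561], [209.85256938740508, 333.6941475252313]]
88 [[439.56950711032704, 345.62665172536776], [208.16920065020747, 344.69487404980634]]
94 [[440.82388624216185, 354.1078043334297], [206.87430978912354, 353.1573137493008]]
```

View pics/s14.png

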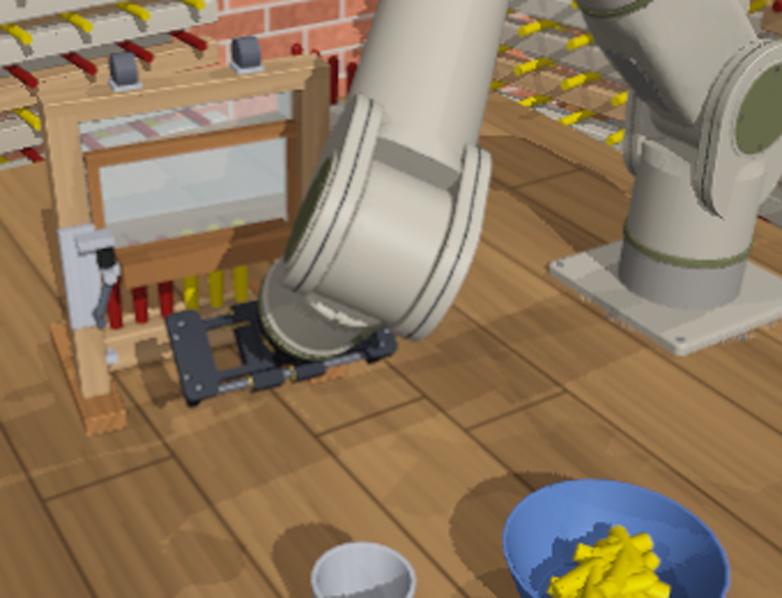

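View pics/w14.png

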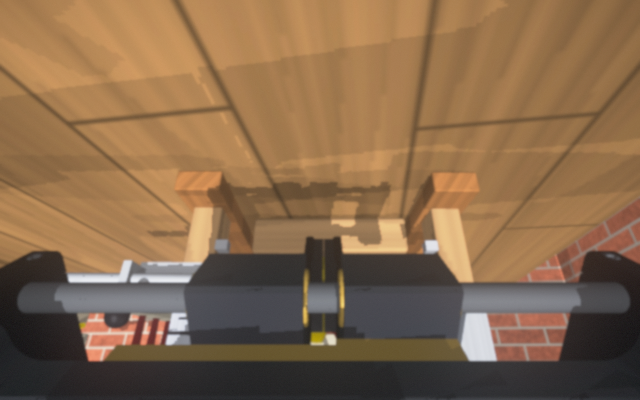

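Request:
arm_command --pt "255 -20 -12 0 0 0 0" --pt "255 -40 -30 0 0 0 0" --pt "255 -60 -50 0 0 0 0" --pt "255 -80 -68 0 0 0 0" --pt "255 -90 -75 0 0 0 0" --pt "255 -90 -75 0 0 0 0" --pt "255 -90 -75 0 0 0 0"

```text
time: 19.15
ee_pos: [0.6205, 0.049, 0.2386]
eef_rot: [-0.225, 0.672, -0.315, 0.631]
ft_force: [-0.4, -0.9, -0.3]
width: 0.0004
```

Run:
```python
from h import *
show()
s=read_state();im=camera('wrist');cv2.imwrite('pics/w15.png',im[:,:,::-1])
for L in (80,88,94): print(L,proj(cam('wrist',s),S(q,[(-36,90,70+L),(-36,-90,70+L)])).tolist())
print(proj(cam('wrist',s),S(q,[(-3.5,-125,143)])))
im=camera('top');cv2.imwrite('pics/t15.png',im[:,:,::-1])
```

```text
19.15 [0.6205 0.049  0.2386] [[-0.101, 0.094, 0.99], [-0.701, 0.7, -0.138], [-0.706, -0.708, -0.005]] [-0.39 -0.88 -0.28] [-0.06  0.69 -0.7   1.25  0.95  1.95 -0.82]
80 [[416.2741374101631, 208.08961290566106], [231.7371145593077, 207.58578745207674]]
88 [[417.33128976058777, 215.5094140953223], [230.6345926113475, 214.98454748598715]]
94 [[418.14052556228614, 221.18936076770453], [229.79066046337164, 220.64815058420396]]
[[207.38775815 215.34988596]]
```

View pics/w15.png

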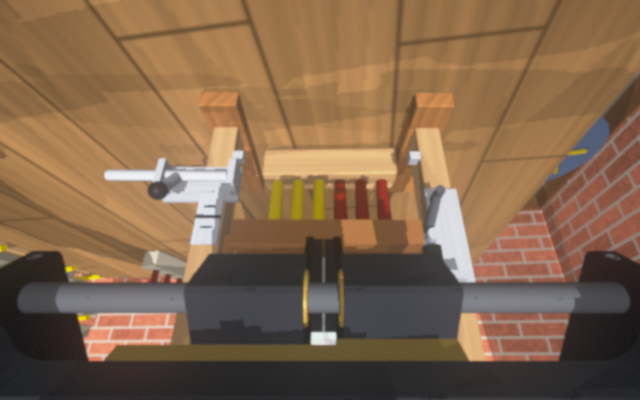

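View pics/t15.png

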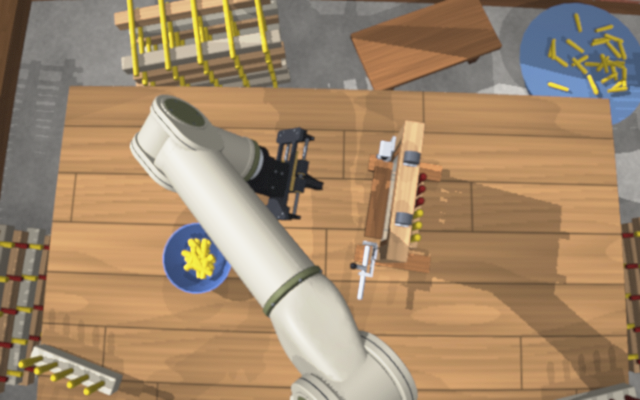

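```bash
python3 -c "
from bench import *
print(close_job())"
```

```text
the job is handed in; nothing more can be done
None
```

The bolt is drawn fully back and the sash stands open on its spring catch by itself. I handed the job in at about 19 s; no verdict is reported, so the points below are my own checks.

- **Bolt:** I pushed it to its end stop. Friction ran at about 3.5 N and the force then rose to 28 N at the stop. In the last pictures it is still drawn back, clear of the rail.
- **Lift:** I raised the sash with the shut fingers tilted 45° under the rail. The total wrist force stayed at about 5–6 N, well under the 20 N limit.
- **Catch:** I crawled the last stretch in roughly 1 mm steps until the scene camera showed the pawl swung in under the peg. I did not push on into the buffer, so I judged the catch by picture, not by feel.
- **Release:** I lowered about 3.5 mm and the force dropped to zero while the sash stayed up. I then backed well clear, and the force read under 1 N.
- **Height:** The arm's travel puts the rail's lower edge about 15 mm above the mark line, and the last wrist picture suggests about 19 mm. They disagree by about 4 mm, but both are inside the 2 to 38 mm range.
- **Surroundings:** The basin and former bar look unmoved in the last top picture. The arm hides the tin in that picture; in the scene picture just before it, the tin stands where it did.

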